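# Make up two watch-service kits

### The job

Make up the two kit trays for today's watch repairs. The green tray gets the filled syringe (plunger pulled out) lying in its long bay, the black loupe standing on the cork-lined pocket and the round aluminium tin on the black rubber pocket; the blue tray gets the empty syringe (plunger pushed in) in its long bay and the clear square parts box on the black rubber pocket. Everything must lie or stand flat on its bay's floor, the right way up as it was found, and the plungers stay as they are.

Things in the scene. Friction and masses are not known exactly. Their poses are not given: they have to be found in the camera images.
- green_tray: Green kit tray, fixed, 176 x 111 mm. Origin: centre of underside; x along its length, y across. Floor 4 mm, walls and dividers (3 mm thick) 10 mm above the table. Long bay 170 x 45 mm, centre x 0, y +30 mm. Along the other side three open pockets 55 mm square, centres y -24 mm and x -57.5 (black rubber floor), 0 (bare, stays empty), +57.5 mm (tan cork floor); linings add no height.
- blue_tray: Blue kit tray, fixed, 176 x 111 mm. Origin: centre of underside; x along its length, y across. Floor 4 mm, walls and dividers (3 mm thick) 10 mm above the table. Long bay 170 x 45 mm, centre x 0, y +30 mm. Along the other side three open pockets 55 mm square, centres y -24 mm and x -57.5 (black rubber floor), 0 (bare, stays empty), +57.5 mm (tan cork floor); linings add no height.
- syringe_drawn: Syringe lying on its side, plunger pulled out (34 to 40 mm of orange rod shows); the other is alike but for that. Clear barrel 16 mm thick, 64 long; white flange 26 wide, 16 high (no rolling); white tip; orange plunger. Origin: underside of the barrel's middle; x towards the tip (end at x +42 mm; flange at -32 to -29; thumb disc's end -66 to -72 mm), z up. 35 g. Grip across the barrel's middle.
- syringe_pushed: Syringe lying on its side, plunger pushed in (8 to 11 mm of orange shows); the other is alike but for that. Clear barrel 16 mm thick, 64 long; white flange 26 wide, 16 high (no rolling); white tip; orange plunger. Origin: underside of the barrel's middle; x towards the tip (end at x +42 mm; flange at -32 to -29; thumb disc's end -40 to -43 mm), z up. 35 g. Grip across the barrel's middle.
- plunger_drawn (a joint): How far the plunger of syringe_drawn is pulled out, m: 0 fully in, 0.032 fully out. Held by about 3 N of friction.
- plunger_pushed (a joint): The same for syringe_pushed.
- loupe: Black eye loupe standing on its wide eye cup: cup 36 mm in diameter and 6 mm high, tapering up to 12 mm, then a straight tube 26 mm in diameter up to 36 mm, with a glass lens on top. Grip the tube. Origin: centre of the underside; z up. 30 g.
- tin: Round aluminium tin, 34 mm in diameter, 26 mm high, dark seam line round it. Origin: centre of the underside; z up. 50 g.
- parts_box: Clear square plastic parts box, 32 x 32 x 30 mm, blue lid seam, small white label on top, brass wheels inside. Origin: centre of the underside; x and y square to its sides, z up. 40 g.
There are look-alikes about, which are no part of the job. What is shaped like the syringe_drawn but purple is not meant. Several things look just like the loupe: the one meant starts farthest to the robot's left.

How it is judged:
By the outcome, as a careful person would: the job done as asked, in the order asked, and still so for the second after the job is handed in, with the robot touching nothing.
It also fails if it takes over 141 s, if anything falls off the work surface, if the arm or the gripper's body presses on something with over 40 N, if the wrist force passes 120 N, or if a joint passes its speed limit or range.

### The arm

A 7-joint arm with a two-finger parallel gripper is mounted at the origin on the work surface. World frame = base frame: x ahead of the robot, y to its left, z up, the work surface at z = 0. Lengths are in mm, angles in rad, forces in N, time in s.
With the tool pointing down it reaches from about 400 to 850 mm from the base axis. Payload 10.4 kg.
Tool frame: the origin (TCP) lies at the very end of the fingers, on their centre line; the grasp point (between the pads) lies env.grasp_offset behind it (env.grasp_offset is the distance from the TCP to the grasp point, in mm); x points along the fingers, y is the direction in which the jaws open and shut, and the axes are right-handed (so a half turn about x gives the same grasp; the last joint's range is limited). The gripper opens to 87 mm and grips with 3 to 60 N. Pads are 19 mm wide; open, the fingers measure 117 mm over their backs; the gripper's body (75 mm by 190 mm) begins 51 mm behind the grasp point.
Start: joints at [1.081, 0.332, -0.065, 1.46, 0.022, 1.35, -0.088], TCP at [281.293, -558.145, 222.576] pointing down, gripper open.
Joint ranges: [-2.6, 2.6], [-0.5, 2.12], [-1.47, 1.34], [0.16, 2.42], [-1.27, 4.41], [0.06, 2.06], [-2.6, 2.6]. Speed limits (rad/s): [2.22, 2.22, 2.79, 2.79, 3.14, 3.14, 3.14].

### API

Orientations are given as a unit quaternion [x, y, z, w].
In Python, from plant import env gives the robot as it stands.
- The arm moves only by the tool apply_moves, never from a script. Its arguments are lists of equal length, an entry for each row: "xyz": the shift along the tool's x, y, z in mm, a list of three; "dr": the turn, a rotation vector about the tool's x, y, z in degrees, a list of three; "jaw": the closure, from -1 (fully open) to 1 (shut), so that 0 is half open. A call has 1 to 10 rows; each row is the pose to reach, as a shift and turn from the pose commanded when the call began, along the tool's axes at that moment; what a row does not reach only later rows make up. A row lasts 1/12 s, in which the tool goes at most 41.7 mm and 7.16 degrees, less where a joint would pass 70% of its speed; a pose out of reach is approached as far as the arm can. A call with a gripper value outside its range is refused whole. The fingers move at their own pace and stop on an object; "newtons" is the grip in N (left out, the last holds). Time passes only in rows, so rows that repeat a pose let the fingers close. It gives the time, the measured TCP pose, the force and the opening at its end, in the units of the state.
- env.read_state(): the state, without advancing time (a new reading comes with each control period).
- env.snapshot(name): name is "scene" or "side" or "wrist"; returns a dict with "image" (420x560x3 uint8, blue, green, red), "K" (3x3 intrinsics, pixels), "R" (3x3) and "t" (3): a world point X has camera coordinates R X + t. Camera axes: x right, y down, z forward; pixel columns grow to the right and rows downward; lengths in mm; the calibration is good to about 2 mm. A picture is of the moment at which its call begins. There is no depth.
- env.close_job(): hands the job in, once; it reports no verdict.
The state is a dict: "clock": time; "joints": joint angles; "joint_vel": joint speeds; "joint_efforts": joint torques, N m; "ee_pos": TCP position; "ee_rot": TCP orientation; "force": force on the tool from outside, world axes, zero at the start; "moment": the same for the moment, N m; "grip_width": opening from 0.0 (shut) to 1.0 (fully open).
Only numpy, scipy, OpenCV 4.12 (cv2) and the standard library are available. Lean on these libraries where they do the work, as an engineer would, in place of code of your own. Each camera call takes 0.05 s, during which the arm holds its last target. There are 200 camera calls.

## Working session

There is one attempt and no reset: what is moved stays moved. The work goes in short steps, Python scripts to look and compute and a tool call to move; the robot and the scene stay as the last step left them, time stands still between calls to the robot, and variables do not carry over. Pictures are saved under pics/ and viewed, on a budget of 14 in all, crops included, one or two more only if the job needs it, and the job is handed in when it is done.

Besides the shell and the picture viewer there is one more tool, called after "Call:" by a JSON object that holds its "name" and its "arguments". apply_moves: Moves the arm, as the interface text tells. Its arguments: {"type":"object","properties":{"xyz":{"type":"array","items":{"type":"array","items":{"type":"number"}}},"dr":{"type":"array","items":{"type":"array","items":{"type":"number"}}},"jaw":{"type":"array","items":{"type":"number"}},"newtons":{"type":"number"}},"required":["xyz","dr","jaw"]}

```bash
ls; mkdir -p pics; cat > h.py <<'E'
import numpy as np, cv2, pickle
from scipy.spatial.transform import Rotation as Ro
from plant import env
def snap(n,f):
    s=env.snapshot(n); s['state']=env.read_state(); pickle.dump(s,open(f'pics/{f}.pkl','wb')); cv2.imwrite(f'pics/{f}.png',s['image']); return s
def load(f): return pickle.load(open(f'pics/{f}.pkl','rb'))
def pt(s,u,v,z):
    K,R,t=map(np.array,(s['K'],s['R'],s['t'])); d=R.T@np.linalg.inv(K)@[u,v,1]; c=-R.T@t.ravel()
    return (c+d*(z-c[2])/d[2])
def px(s,X):
    q=np.array(s['K'])@(np.array(s['R'])@X+np.array(s['t']).ravel()); return q[:2]/q[2]
E
python3 - <<'E'
from h import *
a=snap('scene','scene0'); b=snap('side','side0')
for n,s in(('s',a),('d',b)): print(-s['R'].T@s['t'].ravel(), s['K'][0][0], s['R'][2])
st=env.read_state(); print(st); print(env.grasp_offset, Ro.from_quat(st['ee_rot']).as_matrix())
E
```

```text
pics
[941.10499106 190.60458989 612.15478657] 388.4035696119188 [-0.61115923 -0.24606926 -0.75228606]
[367.1955961  555.66067245 552.05703481] 414.3361517514659 [ 0.2035743  -0.71313887 -0.67081328]
{'clock': 0.1, 'joints': array([ 1.08139271,  0.3328506 , -0.06468923,  1.46083461,  0.02159978,
        1.34989583, -0.08851924]), 'joint_vel': array([-0.00054903,  0.0003042 ,  0.00128065, -0.00254434,  0.0003502 ,
        0.00010743, -0.00142775]), 'joint_efforts': array([ 2.17329543e-03, -6.24546146e+01,  2.49854982e-02, -3.90714061e+01,
       -6.14867778e-02,  3.66460544e-02,  9.00096296e-06]), 'ee_pos': array([ 281.11138565, -557.83529961,  221.81813714]), 'ee_rot': array([-0.68780827, -0.1639813 ,  0.68806068, -0.16310248]), 'force': array([-0.36130438, -0.18989549, -0.64120261]), 'moment': array([-0.00918416,  0.03044762,  0.00675095]), 'grip_width': 0.9980027506689452}
18.700000000000003 [[-6.34728252e-04  4.50024183e-01 -8.93016143e-01]
 [ 1.12658225e-03 -8.93015434e-01 -4.50024627e-01]
 [-9.99999164e-01 -1.29169948e-03  5.98328679e-05]]
```

View pics/scene0.png

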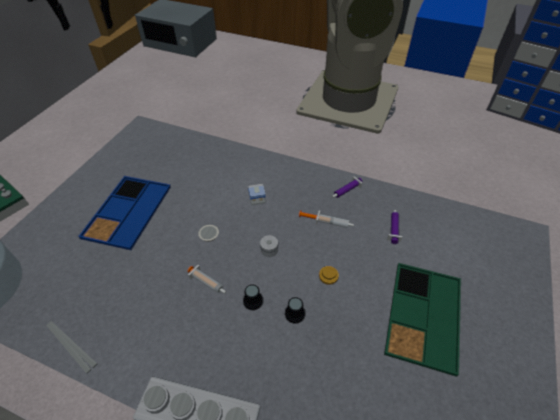

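View pics/side0.png

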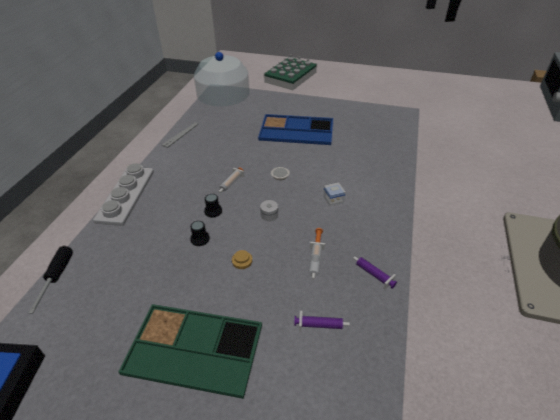

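Scene: green tray at about (425,317), blue tray at (125,211), drawn syringe (325,219), pushed syringe (206,280), box (257,193), tin (269,244), and loupes at (253,297) and (295,310). The robot's left is image right, so the loupe at (295,310) is the one meant. The side view agrees. Next, an enlarged crop.

```bash
python3 - <<'E'
from h import *
a=load('scene0')['image']
c=cv2.resize(a[165:365,75:345],None,fx=2.9,fy=2.9,interpolation=cv2.INTER_CUBIC); cv2.imwrite('pics/c1.png',c)
b=load('side0')['image']
d=cv2.resize(a[255:375,375:475],None,fx=4,fy=4,interpolation=cv2.INTER_CUBIC)
e=cv2.resize(b[300:400,110:270],None,fx=2.5,fy=2.5,interpolation=cv2.INTER_CUBIC)
o=np.zeros((480,800,3),np.uint8);o[:,:400]=d;o[:250,400:]=e;cv2.imwrite('pics/c2.png',o)
E
```

```text
(no output)
```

View pics/c1.png

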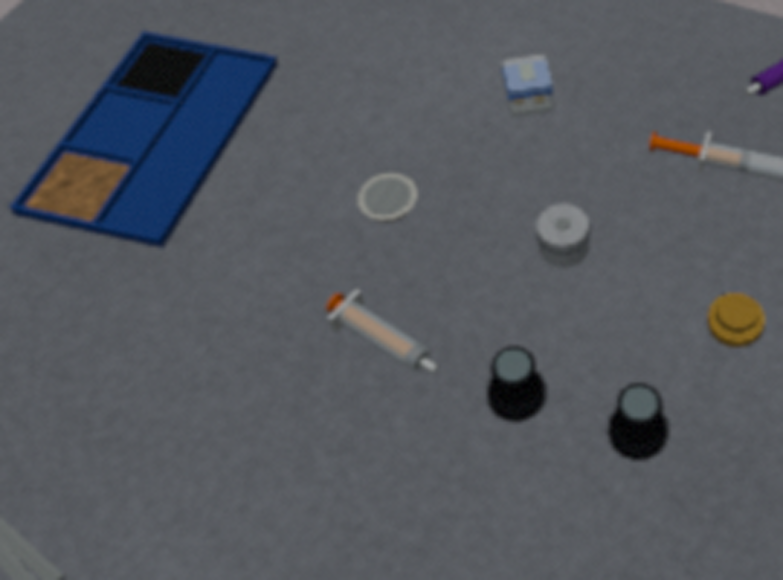

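View pics/c2.png

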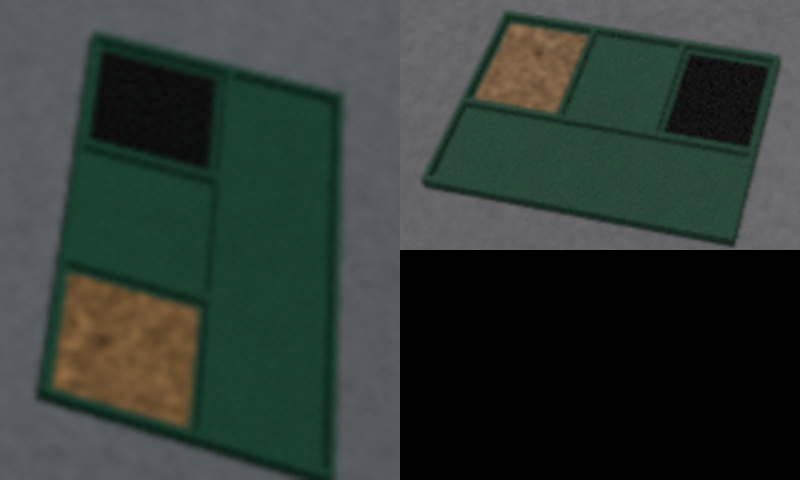

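```bash
cat > m.py <<'E'
from h import *
from scipy.optimize import least_squares
a=load('scene0');b=load('side0')
c1=lambda u,v:(u/2.9+75,v/2.9+165)
C=[(-88,-55.5,10),(-88,55.5,10),(88,55.5,10),(88,-55.5,10)]
def fit(obs,g):
    def f(p):
        r=[]
        for s,uvs in obs:
            for c,uv in zip(C,uvs):
                if uv is None: continue
                X=Ro.from_euler('z',p[2]).apply(c)+[p[0],p[1],0]; r+=list(px(s,X)-uv)
        return np.array(r)
    o=least_squares(f,g); return o.x, np.abs(o.fun).round(1)
d=lambda u,v:(u/4+375,v/4+255)
e=lambda u,v:((u-400)/2.5+110,v/2.5+300)
gs=[d(95,33),d(342,93),d(333,480),d(38,398)]; gd=[e(780,57),e(735,244),e(423,182),e(505,12)]
bs=[c1(147,33),c1(277,58),c1(163,244),c1(13,212)]
bd=[(333,119),(332,142),(259,137),(263,117)]
for nm,o1,o2 in(('green',gs,gd),('blue',bs,bd)):
    g0=np.array([*np.mean([pt(a,*p,10) for p in o1],0)[:2],0]);
    q=pt(a,*o1[3],10)-pt(a,*o1[0],10); g0[2]=np.arctan2(q[1],q[0])
    for o in([(a,o1)],[(b,o2)],[(a,o1),(b,o2)]): x,r=fit(o,g0); print(nm,x.round(3),np.rad2deg(x[2]).round(1),r)
P=lambda n,p,q,z:print(n,pt(a,*p,z).round(1)[:2], pt(b,*q,z).round(1)[:2] if q else '')
P('tin',c1(563,225),(269,206),26);P('box',c1(527,74),(335,190),30);P('loupe',c1(640,402),(198,227),36)
P('loupe2',c1(514,364),(211,200),36)
P('drF',c1(707,147),(317,244),8);P('drTip',(353,225),(314,275),8);P('drThumb',c1(655,143),(319,231),8)
P('puF',c1(345,304),(240,171),8);P('puTip',c1(436,366),(221,190),8)
P('purple1',(348,187),(375,271),8);P('purple2',(395,227),(320,322),8);P('brass',(329,274),(242,259),5)
E
python3 m.py
```

```text
green [5.75719e+02 2.96748e+02 8.10000e-02] 4.7 [0.9 0.2 0.1 0.5 0.5 0.6 0.1 0.9]
green [5.70376e+02 2.98535e+02 8.00000e-02] 4.6 [0.9 0.1 0.2 0.3 1.1 0.2 0.  0.2]
green [5.72455e+02 2.97758e+02 8.00000e-02] 4.6 [0.1 1.5 0.9 0.7 1.3 1.2 1.2 2.7 0.2 0.7 1.1 1.4 2.1 0.7 1.  0.9]
blue [ 5.72888e+02 -3.07159e+02  1.43000e-01] 8.2 [0.6 0.2 0.6 0.2 0.1 0.  0.2 0.3]
blue [ 5.67672e+02 -3.04628e+02  1.71000e-01] 9.8 [0.3 0.9 0.5 0.4 1.  1.9 0.9 1.8]
blue [ 5.70811e+02 -3.07642e+02  1.50000e-01] 8.6 [0.5 0.4 0.8 0.7 1.  1.  0.5 1.  0.9 1.3 1.1 0.1 2.3 0.6 0.6 2.9]
tin [550.1   0.9] [546.6   2.7]
box [439.2 -75.8] [433.6 -70.8]
loupe [653.4  93.7] [648.5  98. ]
loupe2 [658.4  17.9] [654.  25.]
drF [437.3  61.7] [441.8  58.3]
drTip [434.6 133.1] [432.6 127.4]
drThumb [447.7  26.4] [444.8  25.7]
puF [ 646.3 -107. ] [ 645.4 -108.2]
puTip [663.6 -33.5] [661.7 -37.9]
purple1 [335.   94.1] [336.5  93. ]
purple2 [407.9 212.1] [405.7 211.5]
brass [559.9 123.3] [560.  123.1]
```

```bash
cat > go.py <<'E'
from h import *
import sys
# chain of targets x,y,z,yaw(of tool y, deg) -> tool-frame shift & turn
def go(*tg):
    s=env.read_state(); p=np.array(s['ee_pos']); M=Ro.from_quat(s['ee_rot'])
    print('at',p.round(1),'yaw',yaw(s),'F',np.array(s['force']).round(1),'w',round(s['grip_width']*87,1),'t',round(s['clock'],1))
    for t in tg:
        y=np.deg2rad(t[3]); yv=np.array([np.cos(y),np.sin(y),0]); xv=np.array([0,0,-1.]); N=Ro.from_matrix(np.c_[xv,yv,np.cross(xv,yv)])
        d=np.array(t[:3])-p; print(t,'xyz',M.inv().apply(d).round(1),'dr',np.rad2deg((M.inv()*N).as_rotvec()).round(1),'rows',round(np.linalg.norm(d)/41.7,1)); p=np.array(t[:3],float); M=N
def yaw(s):
    y=Ro.from_quat(s['ee_rot']).as_matrix()[:,1]; return round(float(np.rad2deg(np.arctan2(y[1],y[0]))),1)
if __name__=='__main__': go(*[tuple(map(float,a.split(','))) for a in sys.argv[1:]])
E
python3 go.py 437,91,190,5
```

```text
at [ 281.1 -557.8  221.8] yaw -63.3 F [-0.4 -0.2 -0.6] w 86.8 t 0.1
(437.0, 91.0, 190.0, 5.0) xyz [  32.5 -509.2 -431.2] dr [-68.3  -0.    0.1] rows 16.0
```

Call:
{"name": "apply_moves", "arguments": {"xyz": [[16,-255,-216],[16,-255,-216],[16,-255,-216],[16,-255,-216],[16,-255,-216],[16,-255,-216],[16,-255,-216],[16,-255,-216],[16,-255,-216],[16,-255,-216]], "dr": [[0,0,0],[0,0,0],[0,0,0],[0,0,0],[0,0,0],[0,0,0],[0,0,0],[0,0,0],[0,0,0],[0,0,0]], "jaw": [-1,-1,-1,-1,-1,-1,-1,-1,-1,-1], "newtons": 12}}

```text
clock: 0.93
ee_pos: [359.9, -231.2, 206.6]
ee_rot: [-0.688, -0.165, 0.688, -0.165]
force: [-0.7, -1.0, 0.4]
grip_width: 1.001
```

Call:
{"name": "apply_moves", "arguments": {"xyz": [[16,-254,-215],[16,-254,-215],[16,-254,-215],[16,-254,-215],[16,-254,-215],[16,-254,-215],[16,-254,-215],[16,-254,-215],[16,-254,-215],[16,-254,-215]], "dr": [[-68,0,0],[-68,0,0],[-68,0,0],[-68,0,0],[-68,0,0],[-68,0,0],[-68,0,0],[-68,0,0],[-68,0,0],[-68,0,0]], "jaw": [-1,-1,-1,-1,-1,-1,-1,-1,-1,-1]}}

```text
clock: 1.77
ee_pos: [437.6, 91.8, 190.3]
ee_rot: [0.476, 0.523, -0.476, 0.522]
force: [0.3, -0.7, -0.5]
grip_width: 1.003
```

```bash
python3 go.py 437,91,190,5; python3 - <<'E'
from h import *
w=snap('wrist','w1'); print(-w['R'].T@w['t'],w['K'][0][0]); print(px(w,[437,91,8]))
E
```

```text
at [437.6  91.8 190.3] yaw 5.3 F [ 0.3 -0.7 -0.5] w 87.2 t 1.8
(437.0, 91.0, 190.0, 5.0) xyz [ 0.3 -0.6  0.8] dr [ 0.3 -0.1  0. ] rows 0.0
[429.66184187 169.68984058 353.32071208] 289.73338699381003
[279.94199256 191.05247099]
```

View pics/w1.png

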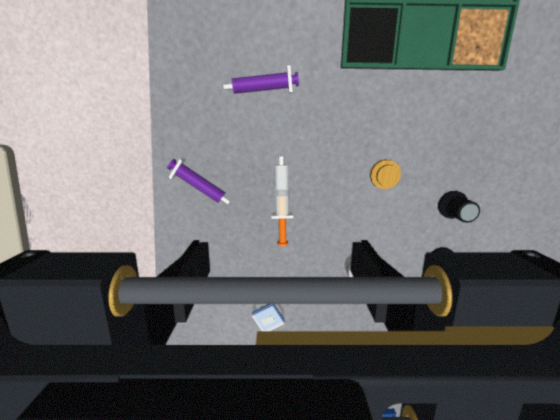

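The wrist view shows the drawn syringe: flange (282,216), tip (281,157), thumb (283,245). The green tray is at the top.

```bash
python3 - <<'E'
from h import *
w=load('w1')
F,T,D=[pt(w,*p,8)[:2] for p in((282.3,216.5),(281,156.5),(283,245))]
print(F,T,D,'pl drawn',np.linalg.norm(D-F)); d=(T-D)/np.linalg.norm(T-D); print('yaw',np.rad2deg(np.arctan2(d[1],d[0])), 'o', T-42*d, F+30.5*d)
for p,z in(((475,211),36),((453,205),0),((268,318),15)): print(pt(w,*p,z))
for p in((344,67),(500,69),(349,0)): print('tray',pt(w,*p,10))
E
python3 go.py 437,91,60,5 437,91,5,5 437,91,100,5
```

```text
[442.98231752  58.7918327 ] [434.351434   132.65939777] [447.57226294  20.42550818] pl drawn 38.63990755204185
yaw 96.71831714428765 o [439.26494018  90.94779918] [439.41417613  89.08239834]
[660.74227486  94.9281835   36.        ]
[656.98744975  91.60882018   0.        ]
[437.16729878 -86.19657678  15.        ]
tray [492.99525055 234.35040071  10.        ]
tray [661.15307972 248.09980267  10.        ]
tray [488.39294281 296.31573939  10.        ]
at [437.5  90.4 190.2] yaw 5.3 F [-0.1 -0.4  0.5] w 86.7 t 1.8
(437.0, 91.0, 60.0, 5.0) xyz [130.2  -0.4  -0.6] dr [ 0.3 -0.   0. ] rows 3.1
(437.0, 91.0, 5.0, 5.0) xyz [55.  0.  0.] dr [0. 0. 0.] rows 1.3
(437.0, 91.0, 100.0, 5.0) xyz [-95.   0.   0.] dr [0. 0. 0.] rows 2.3
```

Call:
{"name": "apply_moves", "arguments": {"xyz": [[130,2,0],[130,2,0],[130,2,0],[130,2,0],[155,2,0],[170,2,0],[180,2,0],[185,2,0],[185,2,0],[185,2,0]], "dr": [[-1.4,0,0],[-1.4,0,0],[-1.4,0,0],[-1.4,0,0],[-1.4,0,0],[-1.4,0,0],[-1.4,0,0],[-1.4,0,0],[-1.4,0,0],[-1.4,0,0]], "jaw": [-0.2,-0.2,-0.2,-0.2,-0.2,-0.2,-0.2,-0.2,-0.2,-0.2], "newtons": 12}}

```text
clock: 2.65
ee_pos: [439.9, 90.4, 6.6]
ee_rot: [0.473, 0.526, -0.472, 0.526]
force: [0.1, -0.1, 0.4]
grip_width: 0.599
```

Call:
{"name": "apply_moves", "arguments": {"xyz": [[0,0,0],[0,0,0],[0,0,0],[0,0,0],[0,0,0],[0,0,0],[0,0,0],[0,0,0],[0,0,0],[0,0,0]], "dr": [[0,0,0],[0,0,0],[0,0,0],[0,0,0],[0,0,0],[0,0,0],[0,0,0],[0,0,0],[0,0,0],[0,0,0]], "jaw": [1,1,1,1,1,1,1,1,1,1]}}

```text
clock: 3.48
ee_pos: [439.1, 90.5, 5.6]
ee_rot: [0.472, 0.526, -0.472, 0.526]
force: [-0.5, -0.4, 1.9]
grip_width: 0.176
```

```bash
python3 go.py 439,90,80,7
```

```text
at [439.1  90.5   5.6] yaw 6.1 F [-0.5 -0.4  1.9] w 15.3 t 3.5
(439.0, 90.0, 80.0, 7.0) xyz [-74.4  -0.2   0.5] dr [-0.9  0.  -0. ] rows 1.8
```

Call:
{"name": "apply_moves", "arguments": {"xyz": [[-80,0,0],[-80,0,0],[-105,140,-222],[-105,140,-222],[-105,140,-222],[-105,140,-222],[-105,140,-222],[-105,140,-222],[-105,140,-222],[-105,140,-222]], "dr": [[0,0,0],[0,0,0],[-88.5,0,0],[-88.5,0,0],[-88.5,0,0],[-88.5,0,0],[-88.5,0,0],[-88.5,0,0],[-88.5,0,0],[-88.5,0,0]], "jaw": [1,1,1,1,1,1,1,1,1,1]}}

```text
clock: 4.32
ee_pos: [554.2, 330.8, 110.3]
ee_rot: [0.16, 0.69, -0.158, 0.688]
force: [-1.6, 0.0, -1.4]
grip_width: 0.179
```

```bash
python3 go.py 555,326.5,90,94.6;python3 - <<'E'
from h import *
w=snap('wrist','w2')
E
```

```text
at [554.2 330.8 110.3] yaw 64.0 F [-1.6  0.  -1.4] w 15.6 t 4.3
(555.0, 326.5, 90.0, 94.6) xyz [20.3 -3.6  2.7] dr [-30.6  -0.1  -0.2] rows 0.5
```

View pics/w2.png

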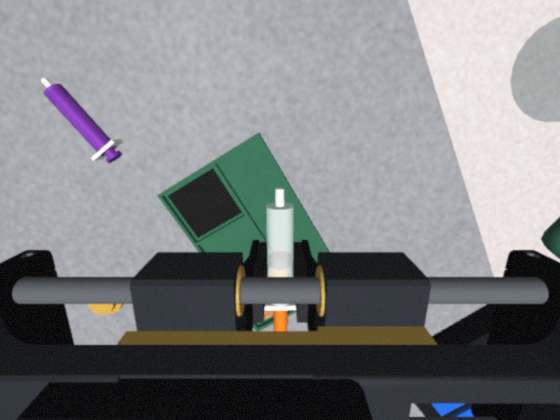

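Syringe held straight; the tray's near corners are at (159,195) and (260,134).

```bash
python3 - <<'E'
from h import *
w=load('w2')
A,B=pt(w,159,195,10)[:2],pt(w,260,134,10)[:2]; d=B-A; th=np.arctan2(-d[0],d[1]); print(A,B,np.linalg.norm(d),np.rad2deg(th))
R=lambda t:np.array([[np.cos(t),-np.sin(t)],[np.sin(t),np.cos(t)]])
c=(A+B)/2+R(th)@[88,0]; print(c); print(R(.08)@[88,0]+(A+B)/2)
print('tip',pt(w,279.5,190,115),'thumb')
E
```

```text
[491.49722694 236.05199065] [483.691244   345.89039899] 110.115436318707 4.065055121952915
[575.37284542 297.20943463]
[575.31278563 298.00368789]
tip [515.33312559 349.40834447 115.        ] thumb
```

```bash
python3 go.py 557,326.5,40,94.4 557,326.5,11.5,94.4
```

```text
at [554.1 328.5 109.8] yaw 64.5 F [ 0.  -0.5 -0.7] w 15.5 t 4.4
(557.0, 326.5, 40.0, 94.4) xyz [69.8 -0.6  3.6] dr [-29.9  -0.1  -0.1] rows 1.7
(557.0, 326.5, 11.5, 94.4) xyz [28.5  0.  -0. ] dr [0. 0. 0.] rows 0.7
```

Call:
{"name": "apply_moves", "arguments": {"xyz": [[20,0,3],[40,0,3],[60,0,3],[69,0,3],[69,0,3],[69,0,3],[80,0,3],[80,0,3],[80,0,3],[80,0,3]], "dr": [[-29.9,0,0],[-29.9,0,0],[-29.9,0,0],[-29.9,0,0],[-29.9,0,0],[-29.9,0,0],[-29.9,0,0],[-29.9,0,0],[-29.9,0,0],[-29.9,0,0]], "jaw": [1,1,1,1,1,1,1,1,1,1]}}

```text
clock: 5.2
ee_pos: [557.4, 325.0, 31.0]
ee_rot: [-0.02, 0.707, 0.02, 0.707]
force: [-0.2, -0.8, 0.9]
grip_width: 0.176
```

```bash
python3 go.py 557,326.5,11.8,94.4
```

```text
at [557.4 325.   31. ] yaw 93.3 F [-0.2 -0.8  0.9] w 15.3 t 5.2
(557.0, 326.5, 11.8, 94.4) xyz [19.2  1.5 -0.3] dr [-1.1  0.   0. ] rows 0.5
```

Call:
{"name": "apply_moves", "arguments": {"xyz": [[8,1,0],[14,1,0],[17,1,0],[19,1,0],[19,1,0],[19,1,0],[19,1,0],[19,1,0],[19,1,0],[19,1,0]], "dr": [[-1,0,0],[-1,0,0],[-1,0,0],[-1,0,0],[-1,0,0],[-1,0,0],[-1,0,0],[-1,0,0],[-1,0,0],[-1,0,0]], "jaw": [1,1,1,1,1,0.3,0.3,0.3,0.3,0.3]}}

```text
clock: 6.03
ee_pos: [557.3, 325.9, 11.7]
ee_rot: [-0.027, 0.706, 0.027, 0.707]
force: [-0.2, -0.2, 0.5]
grip_width: 0.34
```

Call:
{"name": "apply_moves", "arguments": {"xyz": [[0,0,0],[0,0,0],[-25,0,0],[-60,0,0],[-100,0,0],[-130,0,0],[-130,0,0],[-130,0,0],[-130,0,0],[-130,0,0]], "dr": [[0,0,0],[0,0,0],[0,0,0],[0,0,0],[0,0,0],[0,0,0],[0,0,0],[0,0,0],[0,0,0],[0,0,0]], "jaw": [0.3,0.3,0.3,0.3,0.3,-0.2,-0.2,-0.2,-0.2,-0.2]}}

```text
clock: 6.87
ee_pos: [556.7, 325.3, 140.0]
ee_rot: [-0.027, 0.707, 0.026, 0.706]
force: [0.6, -0.8, -0.5]
grip_width: 0.579
```

```bash
python3 go.py 656,95,150,20
```

```text
at [556.7 325.3 140. ] yaw 94.3 F [ 0.6 -0.8 -0.5] w 50.4 t 6.9
(656.0, 95.0, 150.0, 20.0) xyz [  -9.8 -237.1   81.6] dr [74.3 -0.   0.1] rows 6.0
```

Call:
{"name": "apply_moves", "arguments": {"xyz": [[-10,-237,82],[-10,-237,82],[-10,-237,82],[-10,-237,82],[-10,-237,82],[-10,-237,82],[-10,-237,82],[-10,-237,82],[-10,-237,82],[-10,-237,82]], "dr": [[90,0,0],[90,0,0],[90,0,0],[90,0,0],[90,0,0],[90,0,0],[90,0,0],[90,0,0],[90,0,0],[90,0,0]], "jaw": [-0.2,-0.2,-0.2,-0.2,-0.2,-0.2,-0.2,-0.2,-0.2,-0.2]}}

```text
clock: 7.7
ee_pos: [656.3, 95.3, 149.9]
ee_rot: [0.393, 0.588, -0.394, 0.587]
force: [-1.1, 0.3, -0.5]
grip_width: 0.602
```

Call:
{"name": "apply_moves", "arguments": {"xyz": [[0,0,0],[0,0,0],[0,0,0],[0,0,0]], "dr": [[18,0,0],[18,0,0],[18,0,0],[18,0,0]], "jaw": [-0.2,-0.2,-0.2,-0.2]}}

```text
clock: 8.03
ee_pos: [656.3, 95.6, 150.1]
ee_rot: [0.479, 0.52, -0.48, 0.519]
force: [0.4, 0.2, -0.4]
grip_width: 0.6
```

```bash
python3 go.py 656,94.5,60,4.5; python3 -c "
from h import *
snap('wrist','w3')"
```

```text
at [656.3  95.6 150.1] yaw 4.6 F [ 0.4  0.2 -0.4] w 52.2 t 8.0
(656.0, 94.5, 60.0, 4.5) xyz [90.1 -0.2  1. ] dr [0.1 0.  0.1] rows 2.2
```

View pics/w3.png

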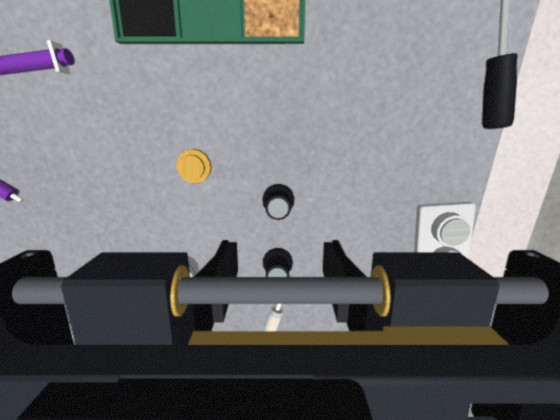

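Target loupe: lens centre (279,208), centred between the fingers. The other loupe is at (277,265), and the tray's near corners are at (117,42) and (303,42).

```bash
python3 - <<'E'
from h import *
w=load('w3'); print(pt(w,279,208,36),pt(w,278,201,3))
print(pt(w,117,43,10),pt(w,304,42,10)); print(px(w,[656,95,36]))
E
```

```text
[654.733788    92.87948895  36.        ] [653.59942353  91.19065076   3.        ]
[491.91396185 233.06501962  10.        ] [665.72245073 247.70631198  10.        ]
[280.43761023 206.0578619 ]
```

Call:
{"name": "apply_moves", "arguments": {"xyz": [[40,-1.5,2.5],[80,-1.5,2.5],[100,-1.5,2.5],[115,-1.5,2.5],[125,-1.5,2.5],[132,-1.5,2.5],[135,-1.5,2.5],[135,-1.5,2.5],[135,-1.5,2.5],[135,-1.5,2.5]], "dr": [[0,0,0],[0,0,0],[0,0,0],[0,0,0],[0,0,0],[0,0,0],[0,0,0],[0,0,0],[0,0,0],[0,0,0]], "jaw": [-0.2,-0.2,-0.2,-0.2,-0.2,-0.2,-0.2,-0.2,-0.2,-0.2]}}

```text
clock: 8.92
ee_pos: [656.4, 93.4, 17.9]
ee_rot: [0.479, 0.52, -0.478, 0.521]
force: [-0.4, -0.1, 0.2]
grip_width: 0.601
```

Call:
{"name": "apply_moves", "arguments": {"xyz": [[0,0,0],[0,0,0],[0,0,0],[0,0,0],[0,0,0],[0,0,0],[0,0,0],[0,0,0],[0,0,0],[0,0,0]], "dr": [[0,0,0],[0,0,0],[0,0,0],[0,0,0],[0,0,0],[0,0,0],[0,0,0],[0,0,0],[0,0,0],[0,0,0]], "jaw": [1,1,1,1,1,1,1,1,1,1]}}

```text
clock: 9.75
ee_pos: [655.6, 93.2, 16.6]
ee_rot: [0.479, 0.52, -0.479, 0.52]
force: [-0.4, -0.3, 1.8]
grip_width: 0.282
```

```bash
python3 - <<'E'
from go import *
R=Ro.from_euler('z',4.5,degrees=True)
for n,v in(('cork',[57.5,-24,0]),('rub',[-57.5,-24,0])): print(n,R.apply(v)+[574.4,297.2,0])
x,y,_=R.apply([57.5,-24,0])+[574.4,297.2,0]
go((655,93,90,4.5),(x,y,90,4.5),(x,y,20,4.5))
E
```

```text
cork [633.60576499 277.78538199   0.        ]
rub [518.96027161 268.76258599   0.        ]
at [655.6  93.2  16.6] yaw 4.7 F [-0.4 -0.3  1.8] w 24.5 t 9.8
(655, 93, 90, 4.5) xyz [-73.4  -0.6   0.1] dr [ 0.2  0.  -0. ] rows 1.8
(np.float64(633.6057649871232), np.float64(277.785381994756), 90, 4.5) xyz [   0.    -6.8 -185.9] dr [0. 0. 0.] rows 4.5
(np.float64(633.6057649871232), np.float64(277.785381994756), 20, 4.5) xyz [70.  0.  0.] dr [0. 0. 0.] rows 1.7
```

Call:
{"name": "apply_moves", "arguments": {"xyz": [[-40,0,0],[-73,0,0],[-73,-7,-186],[-73,-7,-186],[-73,-7,-186],[-73,-7,-186],[-73,-7,-186],[-73,-7,-186],[-50,-7,-186],[-35,-7,-186]], "dr": [[0,0,0],[0,0,0],[0,0,0],[0,0,0],[0,0,0],[0,0,0],[0,0,0],[0,0,0],[0,0,0],[0,0,0]], "jaw": [1,1,1,1,1,1,1,1,1,1]}}

```text
clock: 10.58
ee_pos: [633.2, 278.1, 50.4]
ee_rot: [0.479, 0.52, -0.479, 0.52]
force: [-0.5, -0.5, -1.7]
grip_width: 0.284
```

Call:
{"name": "apply_moves", "arguments": {"xyz": [[10,0,0],[15,0,0],[20,0,0],[23,0,0],[23,0,0],[23,0,0]], "dr": [[0,0,0],[0,0,0],[0,0,0],[0,0,0],[0,0,0],[0,0,0]], "jaw": [1,1,1,1,1,1]}}

```text
clock: 11.08
ee_pos: [633.6, 278.0, 29.1]
ee_rot: [0.479, 0.52, -0.479, 0.52]
force: [-0.5, 0.5, -0.7]
grip_width: 0.288
```

```bash
python3 go.py 633.6,277.8,20.8,4.5
```

```text
at [633.6 278.   29.1] yaw 4.7 F [-0.5  0.5 -0.7] w 25.0 t 11.1
(633.6, 277.8, 20.8, 4.5) xyz [ 8.3 -0.   0.2] dr [ 0.2 -0.  -0. ] rows 0.2
```

Call:
{"name": "apply_moves", "arguments": {"xyz": [[4,0,0],[6,0,0],[8,0,0],[8,0,0],[8,0,0],[8,0,0],[8,0,0],[8,0,0],[8,0,0],[8,0,0]], "dr": [[0,0,0],[0,0,0],[0,0,0],[0,0,0],[0,0,0],[0,0,0],[0,0,0],[0,0,0],[0,0,0],[0,0,0]], "jaw": [1,1,1,1,1,0,0,0,0,0]}}

```text
clock: 11.92
ee_pos: [633.3, 277.9, 20.5]
ee_rot: [0.479, 0.52, -0.479, 0.52]
force: [0.9, -0.1, 0.3]
grip_width: 0.488
```

Call:
{"name": "apply_moves", "arguments": {"xyz": [[0,0,0],[-20,0,0],[-60,0,0],[-100,0,0],[-130,-107,267],[-130,-107,267],[-130,-107,267],[-130,-107,267],[-130,-107,267],[-130,-107,267]], "dr": [[0,0,0],[0,0,0],[0,0,0],[0,0,0],[0,0,0],[0,0,0],[0,0,0],[0,0,0],[0,0,0],[0,0,0]], "jaw": [0,0,0,0,-0.5,-0.5,-0.5,-0.5,-0.5,-0.5]}}

```text
clock: 12.75
ee_pos: [559.2, 38.5, 146.7]
ee_rot: [0.479, 0.52, -0.479, 0.52]
force: [0.5, -0.6, -0.2]
grip_width: 0.741
```

```bash
python3 go.py 548,2,150,4.5; python3 -c "
from h import *
snap('wrist','w4')"
```

```text
at [559.2  38.5 146.7] yaw 4.7 F [ 0.5 -0.6 -0.2] w 64.5 t 12.8
(548.0, 2.0, 150.0, 4.5) xyz [ -3.3 -14.2  35.4] dr [ 0.2  0.  -0. ] rows 0.9
```

View pics/w4.png

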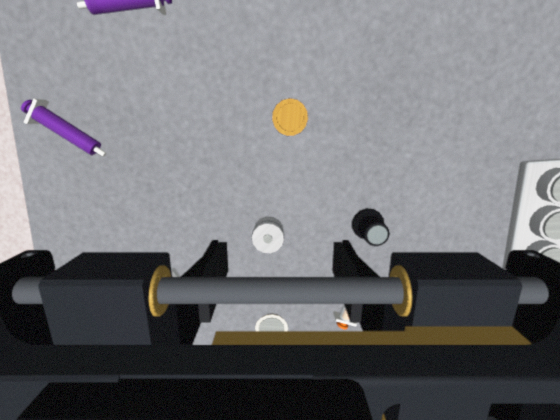

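Tin top at (268,239).

```bash
python3 - <<'E'
from go import *
w=load('w4'); p=pt(w,268,239,26); print(p); go((p[0],p[1],8.5,4.5))
E
```

```text
[549.34012868  -1.05440513  26.        ]
at [558.5  28.4 147.1] yaw 4.2 F [ 2.8 -7.4  0.2] w 64.6 t 12.8
(np.float64(549.3401286805332), np.float64(-1.0544051346322334), 8.5, 4.5) xyz [138.7 -11.2  27.9] dr [-0.3  0.3  0.1] rows 3.4
```

Call:
{"name": "apply_moves", "arguments": {"xyz": [[60,-10,27],[60,-10,27],[60,-10,27],[60,-10,27]], "dr": [[0,0,0],[0,0,0],[0,0,0],[0,0,0]], "jaw": [-0.5,-0.5,-0.5,-0.5]}}

```text
clock: 13.13
ee_pos: [551.9, 12.6, 86.3]
ee_rot: [0.479, 0.52, -0.48, 0.519]
force: [0.6, 0.2, 0.7]
grip_width: 0.75
```

```bash
python3 -c "
from h import *
w=snap('wrist','w5'); print(px(w,[549,1,26]),px(w,[549,-1,26]))
g=cv2.cvtColor(w['image'],cv2.COLOR_BGR2GRAY)[60:330,130:430]
print(cv2.HoughCircles(cv2.medianBlur(g,5),cv2.HOUGH_GRADIENT,1,40,param1=100,param2=25,minRadius=15,maxRadius=60))
"; python3 go.py 549,0,8.5,4.5
```

```text
[276.18842401 236.42419053] [275.99964138 238.66543214]
[[[145.5 173.5  22.3]
  [269.5 159.5  19.6]]]
at [553.   13.7  87.6] yaw 4.8 F [ 1.9 -0.1  0.8] w 65.1 t 13.2
(549.0, 0.0, 8.5, 4.5) xyz [79.1 -5.2 13.3] dr [ 0.3 -0.  -0.1] rows 1.9
```

Call:
{"name": "apply_moves", "arguments": {"xyz": [[0,-5,11],[30,-5,11],[50,-5,11],[65,-5,11],[75,-5,11],[79,-5,11],[79,-5,11],[79,-5,11]], "dr": [[0,0,0],[0,0,0],[0,0,0],[0,0,0],[0,0,0],[0,0,0],[0,0,0],[0,0,0]], "jaw": [-0.5,-0.5,-0.5,-0.5,-0.5,-0.5,-0.5,-0.5]}}

```text
clock: 13.85
ee_pos: [549.1, 1.4, 8.6]
ee_rot: [0.479, 0.52, -0.479, 0.521]
force: [0.1, 0.2, 0.5]
grip_width: 0.751
```

Call:
{"name": "apply_moves", "arguments": {"xyz": [[0,0,0],[0,0,0],[0,0,0],[0,0,0],[0,0,0],[0,0,0],[0,0,0],[0,0,0],[0,0,0],[0,0,0]], "dr": [[0,0,0],[0,0,0],[0,0,0],[0,0,0],[0,0,0],[0,0,0],[0,0,0],[0,0,0],[0,0,0],[0,0,0]], "jaw": [1,1,1,1,1,1,1,1,1,1], "newtons": 15}}

```text
clock: 14.68
ee_pos: [548.4, 1.2, 7.6]
ee_rot: [0.479, 0.52, -0.479, 0.52]
force: [-1.3, -0.7, 3.0]
grip_width: 0.385
```

```bash
python3 go.py 549,2,90,4.5 519,268.7,90,4.5
```

```text
at [548.4   1.2   7.6] yaw 4.7 F [-1.3 -0.7  3. ] w 33.5 t 14.7
(549.0, 2.0, 90.0, 4.5) xyz [-82.4   0.7  -0.7] dr [ 0.2  0.  -0. ] rows 2.0
(519.0, 268.7, 90.0, 4.5) xyz [   0.    -9.  -268.2] dr [0. 0. 0.] rows 6.4
```

Call:
{"name": "apply_moves", "arguments": {"xyz": [[-40,0,0],[-80,0,0],[-82,-8,-269],[-82,-8,-269],[-82,-8,-269],[-82,-8,-269],[-82,-8,-269],[-82,-8,-269],[-82,-8,-269],[-82,-8,-269]], "dr": [[0,0,0],[0,0,0],[0,0,0],[0,0,0],[0,0,0],[0,0,0],[0,0,0],[0,0,0],[0,0,0],[0,0,0]], "jaw": [1,1,1,1,1,1,1,1,1,1]}}

```text
clock: 15.52
ee_pos: [515.6, 275.1, 89.7]
ee_rot: [0.478, 0.523, -0.476, 0.521]
force: [0.1, 0.3, -0.1]
grip_width: 0.386
```

Call:
{"name": "apply_moves", "arguments": {"xyz": [[30,0,0],[45,0,0],[55,0,0],[60,0,0],[60,0,0],[60,0,0]], "dr": [[0,0,0],[0,0,0],[0,0,0],[0,0,0],[0,0,0],[0,0,0]], "jaw": [1,1,1,1,1,1]}}

```text
clock: 16.02
ee_pos: [518.6, 268.7, 30.1]
ee_rot: [0.479, 0.52, -0.479, 0.52]
force: [1.0, 0.6, 0.5]
grip_width: 0.386
```

```bash
python3 go.py 519,268.7,12,4.5
```

```text
at [518.6 268.7  30.1] yaw 4.7 F [1.  0.6 0.5] w 33.6 t 16.0
(519.0, 268.7, 12.0, 4.5) xyz [18.1  0.4 -0. ] dr [ 0.2 -0.  -0. ] rows 0.4
```

Call:
{"name": "apply_moves", "arguments": {"xyz": [[8,0,0],[14,0,0],[17,0,0],[18,0,0],[18,0,0],[18,0,0],[18,0,0],[18,0,0],[18,0,0],[18,0,0]], "dr": [[0,0,0],[0,0,0],[0,0,0],[0,0,0],[0,0,0],[0,0,0],[0,0,0],[0,0,0],[0,0,0],[0,0,0]], "jaw": [1,1,1,1,1,-0.1,-0.1,-0.1,-0.1,-0.1]}}

```text
clock: 16.85
ee_pos: [518.2, 268.7, 11.4]
ee_rot: [0.479, 0.52, -0.479, 0.52]
force: [-0.4, -0.2, -0.5]
grip_width: 0.538
```

Call:
{"name": "apply_moves", "arguments": {"xyz": [[0,0,0],[-20,0,0],[-60,0,0],[-100,0,0],[-138,0,0],[-138,0,0]], "dr": [[0,0,0],[0,0,0],[0,0,0],[0,0,0],[0,0,0],[0,0,0]], "jaw": [-0.1,-0.1,-0.1,-0.1,-0.1,-0.1]}}

```text
clock: 17.35
ee_pos: [521.0, 271.1, 157.3]
ee_rot: [0.482, 0.519, -0.475, 0.522]
force: [0.9, 0.8, 1.0]
grip_width: 0.551
```

Call:
{"name": "apply_moves", "arguments": {"xyz": [[0,106,356],[0,106,356],[0,106,356],[0,106,356],[0,106,356],[0,106,356],[0,106,356],[0,106,356],[0,106,356],[0,106,356]], "dr": [[18,0,0],[18,0,0],[18,0,0],[18,0,0],[18,0,0],[18,0,0],[18,0,0],[18,0,0],[18,0,0],[18,0,0]], "jaw": [-0.2,-0.2,-0.2,-0.2,-0.2,-0.2,-0.2,-0.2,-0.2,-0.2]}}

```text
clock: 18.18
ee_pos: [654.3, -88.3, 148.4]
ee_rot: [-0.556, -0.435, 0.558, -0.437]
force: [-0.2, -1.9, 0.2]
grip_width: 0.6
```

Call:
{"name": "apply_moves", "arguments": {"xyz": [[0,0,0],[0,0,0]], "dr": [[0,0,0],[0,0,0]], "jaw": [-0.2,-0.2]}}

```text
clock: 18.35
ee_pos: [653.0, -76.8, 149.2]
ee_rot: [0.554, 0.439, -0.554, 0.439]
force: [-0.4, 0.4, 0.7]
grip_width: 0.6
```

```bash
python3 go.py 653,-77,5,-13;  python3 -c "
from h import *
w=snap('wrist','w6')"; python3 go.py
```

```text
at [653.  -76.8 149.2] yaw -13.3 F [-0.4  0.4  0.7] w 52.2 t 18.4
(653.0, -77.0, 5.0, -13.0) xyz [1.442e+02 1.000e-01 3.000e-01] dr [-0.3 -0.   0. ] rows 3.5
at [652.9 -75.9 149.5] yaw -13.2 F [ 0.8  0.7 -0.1] w 52.5 t 18.4
```

View pics/w6.png

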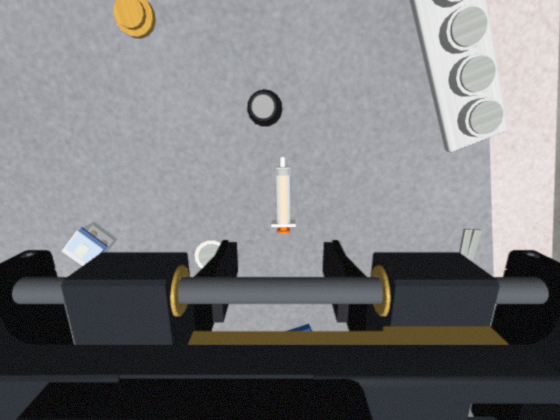

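Pushed syringe: flange (284,225), tip (282.5,157), in line with the tool. Box top is at (85,246), rotated.

```bash
python3 - <<'E'
from go import *
w=load('w6'); F,T=pt(w,284,225.5,8)[:2],pt(w,282.7,157,8)[:2]; d=(T-F)/np.linalg.norm(T-F); o=T-42*d; print(F,T,np.linalg.norm(T-F)); y=np.rad2deg(np.arctan2(d[1],d[0])); print(y,o,F+30.5*d)
o=(o+F+30.5*d)/2; go((o[0],o[1],5,y-90)); print('box',pt(w,85,246,30))
E
```

```text
[ 649.6590412  -107.75770159] [665.35905622 -33.85728253] 75.54973466706043
78.00593743404687 [656.63102251 -74.94038645] [655.99725616 -77.92354279]
at [652.9 -75.9 149.5] yaw -13.2 F [ 0.8  0.7 -0.1] w 52.5 t 18.4
(np.float64(656.3141393344798), np.float64(-76.43196462004319), 5, np.float64(-11.99406256595313)) xyz [ 1.445e+02  3.500e+00 -1.000e-01] dr [-1.2 -0.   0. ] rows 3.5
box [441.44745911 -74.2355926   30.        ]
```

Call:
{"name": "apply_moves", "arguments": {"xyz": [[40,3.5,0],[80,3.5,0],[105,3.5,0],[120,3.5,0],[130,3.5,0],[138,3.5,0],[144,3.5,0],[144,3.5,0],[144,3.5,0]], "dr": [[-1,0,0],[-1,0,0],[-1,0,0],[-1,0,0],[-1,0,0],[-1,0,0],[-1,0,0],[-1,0,0],[-1,0,0]], "jaw": [-0.2,-0.2,-0.2,-0.2,-0.2,-0.2,-0.2,-0.2,-0.2], "newtons": 12}}

```text
clock: 19.15
ee_pos: [657.2, -78.2, 6.5]
ee_rot: [0.551, 0.443, -0.55, 0.444]
force: [0.5, -0.5, 0.1]
grip_width: 0.597
```

Call:
{"name": "apply_moves", "arguments": {"xyz": [[0,0,0],[0,0,0],[0,0,0],[0,0,0],[0,0,0],[0,0,0],[0,0,0],[0,0,0],[0,0,0],[0,0,0]], "dr": [[0,0,0],[0,0,0],[0,0,0],[0,0,0],[0,0,0],[0,0,0],[0,0,0],[0,0,0],[0,0,0],[0,0,0]], "jaw": [1,1,1,1,1,1,1,1,1,1]}}

```text
clock: 19.98
ee_pos: [656.6, -78.3, 5.5]
ee_rot: [-0.551, -0.444, 0.551, -0.444]
force: [-0.2, 0.0, 0.1]
grip_width: 0.179
```

```bash
python3 - <<'E'
from go import *
R=Ro.from_euler('z',8.2,degrees=True); x,y,_=R.apply([0,30,0])+[572.2,-306.5,0]
print(x,y); go((656,-76,90,-12),(x,y,90,-81.8))
E
```

```text
567.9211319888346 -276.80671307276634
at [656.6 -78.3   5.5] yaw -12.3 F [-0.2  0.   0.1] w 15.6 t 20.0
(656, -76, 90, -12) xyz [-84.5  -1.   -2.1] dr [-0.3  0.  -0. ] rows 2.0
(np.float64(567.9211319888346), np.float64(-276.80671307276634), 90, -81.8) xyz [  0.  -44.4 214.7] dr [69.8  0.   0. ] rows 5.3
```

Call:
{"name": "apply_moves", "arguments": {"xyz": [[-42,0,0],[-84,0,0],[-110,-45,212],[-110,-45,212],[-110,-45,212],[-110,-45,212],[-110,-45,212],[-110,-45,212],[-110,-45,212],[-110,-45,212]], "dr": [[0,0,0],[0,0,0],[70,0,0],[70,0,0],[70,0,0],[70,0,0],[70,0,0],[70,0,0],[70,0,0],[70,0,0]], "jaw": [1,1,1,1,1,1,1,1,1,1]}}

```text
clock: 20.82
ee_pos: [566.7, -277.5, 115.6]
ee_rot: [0.696, 0.122, -0.696, 0.122]
force: [0.2, 1.4, -0.8]
grip_width: 0.179
```

```bash
python3 go.py 568,-277,100,-81.8
```

```text
at [ 566.7 -277.5  115.6] yaw -70.1 F [ 0.2  1.4 -0.8] w 15.6 t 20.8
(568.0, -277.0, 100.0, -81.8) xyz [15.6 -0.  -1.4] dr [11.7 -0.  -0. ] rows 0.4
```

Call:
{"name": "apply_moves", "arguments": {"xyz": [[10,0,-1],[10,0,-1],[10,0,-1],[10,0,-1]], "dr": [[11.7,0,0],[11.7,0,0],[11.7,0,0],[11.7,0,0]], "jaw": [1,1,1,1]}}

```text
clock: 21.15
ee_pos: [568.5, -275.3, 105.5]
ee_rot: [-0.705, -0.055, 0.705, -0.055]
force: [-0.4, 0.1, -0.1]
grip_width: 0.178
```

```bash
python3 -c "
from h import *
w=snap('wrist','w7')"; python3 go.py 568,-277,40,-81.8
```

```text
at [ 568.5 -275.4  105.7] yaw -81.1 F [-0.6 -0.1 -0.9] w 15.6 t 21.2
(568.0, -277.0, 40.0, -81.8) xyz [65.7  1.5  0.8] dr [ 0.7 -0.  -0. ] rows 1.6
```

View pics/w7.png

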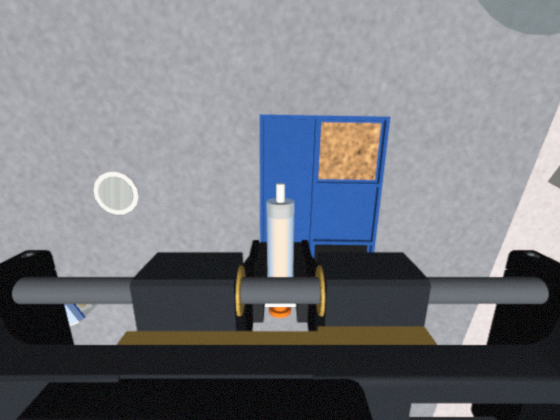

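Tray end corners: (261,115) and (389,118).

```bash
python3 - <<'E'
from go import *
w=load('w7')
A,B=pt(w,389,118,10)[:2],pt(w,261,115,10)[:2]; d=B-A; th=np.arctan2(-d[0],d[1]); print(A,B,np.linalg.norm(d),np.rad2deg(th))
for t in(th,np.deg2rad(8.2)):
  R=lambda v:np.array([[np.cos(t),-np.sin(t)],[np.sin(t),np.cos(t)]])@v
  c=(A+B)/2+R([-88,0]); print(c,'bay',c+R([0,30]),'rub',c+R([-57.5,-24]))
E
```

```text
[ 663.62195289 -354.1552684 ] [ 649.13988069 -246.19661479] 108.92566870697013 7.640309684864927
[ 569.16215899 -311.87586843] bay [ 565.17354757 -282.14220099] rub [ 515.36351888 -343.30764093]
[ 569.28060847 -312.72728776] bay [ 565.00174046 -283.03400083] rub [ 515.7915696  -344.68308099]
```

```bash
python3 - <<'E'
from go import *
w=load('w7'); s=w['state']; p=s['ee_pos']; zt=-Ro.from_quat(s['ee_rot']).as_matrix()[:,2]
print(p, zt, px(w,p+42*zt+[0,0,2.5]))
# check wrist calibration with earlier grasp: drawn syringe/tin seen in w3 green tray; blue tray in w6?
a=load('scene0')
for x,y,t in((572.9,-307.2,8.2),(569.2,-312,7.8),(571,-310,8)):
  for c in([88,-55.5,10],[88,55.5,10],[-88,-55.5,10],[-88,55.5,10]):
    X=Ro.from_euler('z',t,degrees=True).apply(c)+[x,y,0]; print(px(w,X).round(0),px(a,X).round(1),end=' ')
  print()
E
```

```text
[ 568.53904976 -275.37962021  105.6622218 ] [9.87911102e-01 1.55021342e-01 1.94085098e-04] [280.47001867 188.66411131]
[385. 112.] [ 79.3 237.8] [254. 110.] [131.3 249.1] [365. 294.] [125.1 176.6] [256. 293.] [171.1 185.2] 
[390. 118.] [ 78.5 235.4] [260. 115.] [130.  246.9] [368. 298.] [124.7 174.9] [260. 296.] [170.4 183.6] 
[388. 115.] [ 78.7 236.5] [257. 113.] [130.5 247.9] [367. 296.] [124.7 175.7] [258. 295.] [170.6 184.3]
```

Call:
{"name": "apply_moves", "arguments": {"xyz": [[35,5.6,3.4],[60,5.6,3.4],[75,5.6,3.4],[85,5.6,3.4],[91,5.6,3.4],[94,5.6,3.4],[94,5.6,3.4],[94,5.6,3.4],[94,5.6,3.4]], "dr": [[0.9,0,0],[0.9,0,0],[0.9,0,0],[0.9,0,0],[0.9,0,0],[0.9,0,0],[0.9,0,0],[0.9,0,0],[0.9,0,0]], "jaw": [1,1,1,1,1,1,1,1,1]}}

```text
clock: 21.95
ee_pos: [566.6, -281.8, 12.6]
ee_rot: [0.706, 0.048, -0.705, 0.049]
force: [-0.5, -0.4, -0.5]
grip_width: 0.181
```

```bash
python3 go.py 566,-281.5,11.5,-82
```

```text
at [ 566.6 -281.8   12.6] yaw -82.2 F [-0.5 -0.4 -0.5] w 15.8 t 21.9
(566.0, -281.5, 11.5, -82.0) xyz [ 1.1 -0.4  0.6] dr [-0.2 -0.1 -0.1] rows 0.0
```

Call:
{"name": "apply_moves", "arguments": {"xyz": [[0.5,0,0],[0.5,0,0],[0.5,0,0],[0.5,0,0],[0.5,0,0],[0.5,0,0],[-20,0,0],[-60,0,0],[-100,0,0],[-137,0,0]], "dr": [[0,0,0],[0,0,0],[0,0,0],[0,0,0],[0,0,0],[0,0,0],[0,0,0],[0,0,0],[0,0,0],[0,0,0]], "jaw": [0.3,0.3,0.3,0.3,0.3,0.3,0.3,0.3,0.3,0.3]}}

```text
clock: 22.78
ee_pos: [565.8, -281.4, 150.5]
ee_rot: [0.706, 0.048, -0.705, 0.048]
force: [0.5, 0.2, -0.9]
grip_width: 0.35
```

Call:
{"name": "apply_moves", "arguments": {"xyz": [[0,-222,97],[0,-222,97],[0,-222,97],[0,-222,97],[0,-222,97],[0,-222,97],[0,-222,97],[0,-222,97],[0,-222,97],[0,-222,97]], "dr": [[-70,0,0],[-70,0,0],[-70,0,0],[-70,0,0],[-70,0,0],[-70,0,0],[-70,0,0],[-70,0,0],[-70,0,0],[-70,0,0]], "jaw": [-0.8,-0.8,-0.8,-0.8,-0.8,-0.8,-0.8,-0.8,-0.8,-0.8]}}

```text
clock: 23.62
ee_pos: [439.5, -74.7, 148.8]
ee_rot: [0.549, 0.446, -0.549, 0.446]
force: [-0.5, -0.8, 0.0]
grip_width: 0.887
```

Call:
{"name": "apply_moves", "arguments": {"xyz": [[0,0,0],[0,0,0],[0,0,0]], "dr": [[0,0,0],[0,0,0],[0,0,0]], "jaw": [-0.8,-0.8,-0.8]}}

```text
clock: 23.87
ee_pos: [439.6, -74.8, 148.5]
ee_rot: [0.551, 0.443, -0.551, 0.443]
force: [-0.6, -0.5, -0.8]
grip_width: 0.895
```

```bash
python3 -c "
from h import *
w=snap('wrist','w8')
i=w['image'][150:260,200:360]; cv2.imwrite('pics/w8c.png',cv2.resize(i,None,fx=4,fy=4,interpolation=cv2.INTER_CUBIC))
"; python3 go.py 440,-74,8.5,-12
```

```text
at [439.6 -74.8 148.5] yaw -12.3 F [-1.4 -0.1  0.2] w 78.2 t 23.9
(440.0, -74.0, 8.5, -12.0) xyz [140.    0.2  -0.9] dr [-0.3  0.  -0. ] rows 3.4
```

View pics/w8c.png

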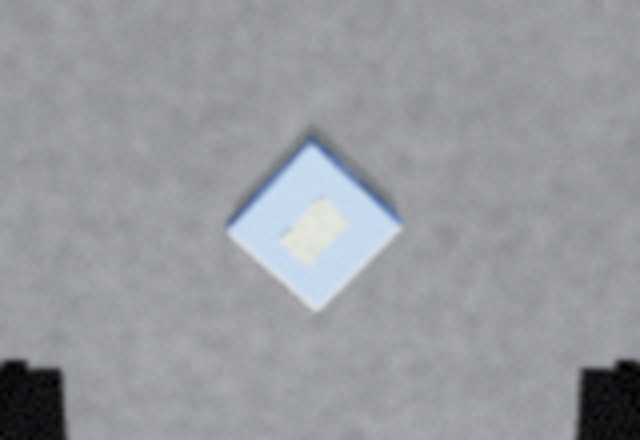

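Box top corners in the crop: (229,231), (311,140), (402,225), (317,311).

```bash
python3 - <<'E'
from go import *
w=load('w8'); P=[pt(w,u/4+200,v/4+150,30)[:2] for u,v in((229,231),(311,140),(402,225),(317,311))]
c=np.mean(P,0); print(c,[round(float(np.linalg.norm(P[i]-P[i-1])),1) for i in range(4)])
for i in range(4): d=P[i]-P[i-1]; print(np.rad2deg(np.arctan2(d[1],d[0])).round(1),end=' ')
go((*c,8.5,33),(*c,8.5,-57))
E
```

```text
[437.15594476 -77.27588459] [31.0, 31.3, 31.7, 31.5]
123.6 36.1 -56.0 -145.3 at [439.6 -74.8 148.5] yaw -12.3 F [-1.4 -0.1  0.2] w 78.2 t 23.9
(np.float64(437.15594476059886), np.float64(-77.27588458991185), 8.5, 33) xyz [140.   -1.8   2.9] dr [-45.3   0.   -0. ] rows 3.4
(np.float64(437.15594476059886), np.float64(-77.27588458991185), 8.5, -57) xyz [0. 0. 0.] dr [90.  0.  0.] rows 0.0
```

Call:
{"name": "apply_moves", "arguments": {"xyz": [[20,-2,3],[40,-2,3],[60,-2,3],[80,-2,3],[90,-2,3],[95,-2,3],[95,-2,3],[110,-2,3],[122,-2,3],[132,-2,3]], "dr": [[-47,0,0],[-47,0,0],[-47,0,0],[-47,0,0],[-47,0,0],[-47,0,0],[-47,0,0],[-47,0,0],[-47,0,0],[-47,0,0]], "jaw": [-0.8,-0.8,-0.8,-0.8,-0.8,-0.8,-0.8,-0.8,-0.8,-0.8]}}

```text
clock: 24.75
ee_pos: [436.8, -77.4, 15.7]
ee_rot: [0.328, 0.626, -0.328, 0.626]
force: [-0.8, 0.4, -0.5]
grip_width: 0.9
```

Call:
{"name": "apply_moves", "arguments": {"xyz": [[4,0,0],[7.5,0,0],[7.5,0,0],[7.5,0,0],[7.5,0,0],[7.5,0,0],[7.5,0,0],[7.5,0,0],[7.5,0,0],[7.5,0,0]], "dr": [[0,0,0],[0,0,0],[0,0,0],[0,0,0],[0,0,0],[0,0,0],[0,0,0],[0,0,0],[0,0,0],[0,0,0]], "jaw": [-0.8,-0.8,-0.8,1,1,1,1,1,1,1], "newtons": 15}}

```text
clock: 25.58
ee_pos: [437.0, -77.3, 9.1]
ee_rot: [0.327, 0.627, -0.327, 0.627]
force: [0.1, 0.1, 0.1]
grip_width: 0.46
```

Call:
{"name": "apply_moves", "arguments": {"xyz": [[0,0,0],[0,0,0],[0,0,0],[0,0,0],[0,0,0]], "dr": [[0,0,0],[0,0,0],[0,0,0],[0,0,0],[0,0,0]], "jaw": [1,1,1,1,1]}}

```text
clock: 26.0
ee_pos: [437.0, -77.3, 9.0]
ee_rot: [0.327, 0.627, -0.327, 0.627]
force: [-0.2, 0.2, 1.1]
grip_width: 0.367
```

```bash
python3 go.py 437,-77,110,34.6 516,-342.8,110,8; python3 - <<'E'
from h import *
R=Ro.from_euler('z',8,degrees=True); print(R.apply([-57.5,-24,0])+[570,-311.3,0])
E
```

```text
at [437.  -77.3   9. ] yaw 34.8 F [-0.2  0.2  1.1] w 31.9 t 26.0
(437.0, -77.0, 110.0, 34.6) xyz [-101.     0.2   -0.2] dr [0.2 0.  0. ] rows 2.4
(516.0, -342.8, 110.0, 8.0) xyz [  0.  -85.9 263.6] dr [26.6  0.   0. ] rows 6.6
[ 516.39974047 -343.06888696    0.        ]
```

Call:
{"name": "apply_moves", "arguments": {"xyz": [[-42,0,0],[-83,0,0],[-83,-86,264],[-83,-86,264],[-83,-86,264],[-83,-86,264],[-83,-86,264],[-83,-86,264],[-83,-86,264],[-83,-86,264]], "dr": [[0,0,0],[0,0,0],[27,0,0],[27,0,0],[27,0,0],[27,0,0],[27,0,0],[27,0,0],[27,0,0],[27,0,0]], "jaw": [1,1,1,1,1,1,1,1,1,1]}}

```text
clock: 26.83
ee_pos: [516.3, -350.0, 91.2]
ee_rot: [0.466, 0.531, -0.467, 0.532]
force: [-1.1, -0.5, -0.0]
grip_width: 0.365
```

Call:
{"name": "apply_moves", "arguments": {"xyz": [[20,0,0],[35,0,0],[50,0,0],[50,0,0],[50,0,0]], "dr": [[0,0,0],[0,0,0],[0,0,0],[0,0,0],[0,0,0]], "jaw": [1,1,1,1,1]}}

```text
clock: 27.25
ee_pos: [516.7, -342.5, 41.4]
ee_rot: [0.465, 0.534, -0.465, 0.532]
force: [0.2, -0.2, -0.1]
grip_width: 0.368
```

```bash
python3 go.py 516.5,-343,13.3,8
```

```text
at [ 516.7 -342.5   41.4] yaw 7.8 F [ 0.2 -0.2 -0.1] w 32.0 t 27.2
(516.5, -343.0, 13.3, 8.0) xyz [28.1 -0.2  0.5] dr [-0.2 -0.1  0.1] rows 0.7
```

Lower, release, lift, then move clear (towards x smaller/y middle) for the check.

Call:
{"name": "apply_moves", "arguments": {"xyz": [[12,0,0],[20,0,0],[25,0,0],[28,0,0],[28,0,0],[28,0,0],[28,0,0],[28,0,0],[28,0,0],[28,0,0]], "dr": [[0,0,0],[0,0,0],[0,0,0],[0,0,0],[0,0,0],[0,0,0],[0,0,0],[0,0,0],[0,0,0],[0,0,0]], "jaw": [1,1,1,1,1,1,0,0,0,0]}}

```text
clock: 28.08
ee_pos: [517.3, -343.2, 14.2]
ee_rot: [0.465, 0.533, -0.465, 0.533]
force: [0.2, 0.2, 0.6]
grip_width: 0.489
```

Call:
{"name": "apply_moves", "arguments": {"xyz": [[0,0,0],[0,0,0],[-20,0,0],[-60,0,0],[-100,0,0],[-140,0,0],[-220,0,0],[-220,0,0],[-220,0,0],[-220,0,0]], "dr": [[0,0,0],[0,0,0],[0,0,0],[0,0,0],[0,0,0],[0,0,0],[0,0,0],[0,0,0],[0,0,0],[0,0,0]], "jaw": [0,0,0,0,0,0,0,0,0,0]}}

```text
clock: 28.92
ee_pos: [518.3, -343.6, 236.7]
ee_rot: [0.465, 0.531, -0.465, 0.535]
force: [-0.7, -0.0, -1.2]
grip_width: 0.499
```

Call:
{"name": "apply_moves", "arguments": {"xyz": [[0,-60,-260],[0,-60,-260],[0,-60,-260],[0,-60,-260],[0,-60,-260],[0,-60,-260],[0,-60,-260],[0,-60,-260],[0,-60,-260],[0,-60,-260]], "dr": [[0,0,0],[0,0,0],[0,0,0],[0,0,0],[0,0,0],[0,0,0],[0,0,0],[0,0,0],[0,0,0],[0,0,0]], "jaw": [0,0,0,0,0,0,0,0,0,0]}}

```text
clock: 29.75
ee_pos: [422.1, -94.6, 233.2]
ee_rot: [0.465, 0.533, -0.465, 0.532]
force: [-0.1, -0.1, 0.4]
grip_width: 0.499
```

```bash
python3 - <<'E'
from h import *
a=snap('scene','scene1'); b=snap('side','side1')
f=lambda i,x,y,w,h:cv2.resize(i[y:y+h,x:x+w],(400,300),interpolation=cv2.INTER_CUBIC)
o=np.vstack([np.hstack([f(a['image'],60,165,140,105),f(a['image'],360,255,160,120)]),np.hstack([f(b['image'],240,90,120,90),f(b['image'],110,290,160,120)])])
cv2.imwrite('pics/chk.png',o)
E
python3 go.py
```

```text
at [422.3 -94.8 233.4] yaw 7.7 F [0.9 0.1 0.2] w 43.8 t 29.9
```

View pics/chk.png

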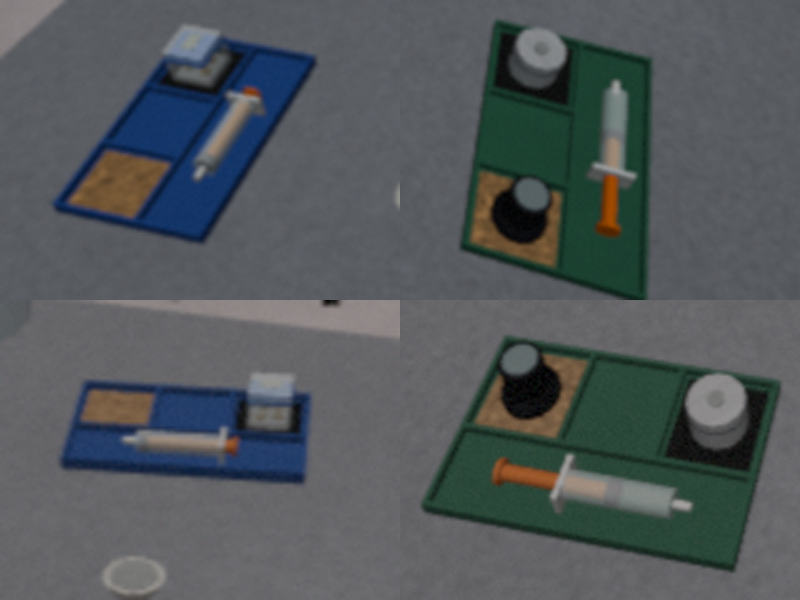

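All five items look right. One tight spot is left: the blue syringe's flange beside the divider. I'll check it numerically with the same camera that gave the tray fit.

```bash
python3 - <<'E'
from h import *
a,b=load('scene1'),load('side1')
R=Ro.from_euler('z',-8.2,degrees=True)
for n,s,k,ox,oy,sub,c,pts in(('scene',a,2.857,60,165,(0,0),(572.9,-307.2),((228,92),(264,112),(199,175))),('side',b,400/120,240,90,(0,300),(567.7,-304.6),((223,430),(222,465),(125,439)))):
    for u,v in pts:
        for z in(4,12,20): X=pt(s,(u-sub[0])/k+ox,(v-sub[1])/k+oy,z); print(n,(u,v),z,R.apply(X-[*c,0])[:2].round(1),end=' | ')
        print()
i=a['image'][180:240,90:170]; j=b['image'][110:155,255:345]
o=np.hstack([cv2.resize(i,(400,300),interpolation=cv2.INTER_CUBIC),cv2.resize(j,(400,300),interpolation=cv2.INTER_CUBIC)]); cv2.imwrite('pics/chk2.png',o)
E
```

```text
scene (228, 92) 4 [-43.3   2.2] | scene (228, 92) 12 [-37.    7.9] | scene (228, 92) 20 [-30.7  13.7] | 
scene (264, 112) 4 [-31.3  37.6] | scene (264, 112) 12 [-25.2  42.9] | scene (264, 112) 20 [-19.   48.2] | 
scene (199, 175) 4 [34.4 20.7] | scene (199, 175) 12 [39.7 26.3] | scene (199, 175) 20 [45.  31.8] | 
side (223, 430) 4 [-25.   -8.6] | side (223, 430) 12 [-25.7   4.4] | side (223, 430) 20 [-26.5  17.3] | 
side (222, 465) 4 [-27.9  38.4] | side (222, 465) 12 [-28.6  50.7] | side (222, 465) 20 [-29.3  63. ] | 
side (125, 439) 4 [45.8 11.7] | side (125, 439) 12 [44.  24.4] | side (125, 439) 20 [42.2 37.1] |
```

View pics/chk2.png

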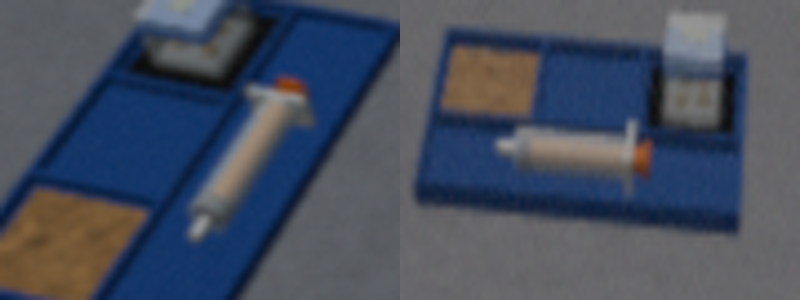

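```bash
python3 -c "
from plant import env
print(env.close_job())"
```

```text
the job is handed in; nothing more can be done
None
```

Both kit trays are made up, and I handed the job in at about 30 s on the robot's clock; no verdict was reported.

- **Green tray:** the filled syringe is in the long bay, the leftmost loupe is on the cork, and the tin is on the black rubber.
- **Blue tray:** the empty syringe is in the long bay and the parts box is on the black rubber.

The last scene and side pictures show all five upright or lying in their bays, both plungers as they were found, and the bare pockets empty. The wrist force stayed at a few newtons at every reading.

- **Blue tray position:** the cameras disagreed by up to about 7 mm on its position, so I checked the syringe there again. Both views put its axis at about y +25 mm in the tray instead of +30. That leaves the flange roughly 5 mm clear of the divider, lying flat.
- **Release height:** I let both syringes go about 2 mm above the bay floor to keep the fingers off the walls. They settled without rolling.

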